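Take the pill caddy stacks apart for refilling

ROBOT

A 6-joint arm with a two-finger parallel gripper is mounted at the origin on the work surface. World frame = base frame: x ahead of the robot, y to its left, z up, the work surface at z = 0. Lengths are in mm, angles in rad, forces in N, time in s.
With the tool pointing down it reaches from about 300 to 775 mm from the base axis. Payload 14.6 kg.
Tool frame: the origin (TCP) lies between the finger pads; the fingertips stand 25 mm ahead of it and the grasp point (between the pads) lies 6 mm ahead of it; z points along the fingers, y is the line along which they close (so a half turn about z gives the same grasp; the last joint's range is limited). The gripper opens to 94 mm and grips with 3 to 60 N. Pads are 16 mm wide; open, the fingers measure 119 mm over their backs; the gripper's body (75 mm by 177 mm) begins 78 mm behind the grasp point.
Start: joints at [-1.326, 0.3, 1.521, -0, 1.321, -0.067], TCP at [168.718, -523.473, 230.446] pointing down, gripper open.
Joint ranges: [-3.03, 3.03], [-0.79, 2.21], [0.23, 2.52], [-1.04, 4.18], [0, 3.07], [-2.55, 2.55]. Speed limits (rad/s): [2.22, 2.22, 2.57, 3.14, 3.14, 3.14].

INTERFACE

Orientations are given as [roll, pitch, yaw] about the fixed x, y, z axes, in that order (R = Rz(yaw) Ry(pitch) Rx(roll)).
In Python, from cell import manip gives the robot as it stands. The module is installed in compiled form; this text tells all that it offers.
- The arm moves only by the tool step_arm, never from a script. Its argument "series" is one flat list of numbers, 5 for each row, row after row: the shift along the world's x, y, z in mm, then the turn about the world's z in rad, then the closure, from 0 (fully open) to 1 (shut). In form: [dx, dy, dz, spin, jaw, dx, dy, dz, spin, jaw, ...]. A call has 1 to 20 rows; each row shifts and turns the commanded pose from where the row before left it; what a row does not reach is not made up. A row lasts 1/8 s, in which the tool goes at most 62.5 mm and 10.7 degrees, less where a joint would pass 70% of its speed; a pose out of reach is approached as far as the arm can. A call is refused whole if a number of a shift passes 62.5 or a number of a turn 0.188, either way. A call with a gripper value outside its range is refused whole. The fingers move at their own pace and stop on an object; "squeeze" is the grip in N (left out, the last holds). Time passes only in rows, so rows that do not move let the fingers close. It gives the time, the measured TCP pose, the force, the opening and the grip force at its end, in the units of the state.
- manip.read_state(): the state, without advancing time (a new reading comes with each control period).
- manip.camera(name): name is "side" or "top" or "wrist"; returns (picture, depth): 384x512x3 uint8, blue, green, red; 384x512 float32, mm along the optical axis (not along the pixel's ray), 0 where there is no reading.
- manip.camera_info(name): a dict with "fovy" (degrees; the focal length in pixels is half the picture's height over the tangent of half this angle, whatever the lens; pixels are square), "cx", "cy" (the principal point, pixels), "eye" and "orientation" of the camera in the world. Camera axes: x right, y down, z forward; pixel columns grow to the right and rows downward; lengths in mm; the calibration is good to about 2 mm. A picture is of the moment at which its call begins: read the wrist's pose just before it. camera_info takes no time and is no camera call; for the wrist camera it gives the pose at the moment of the call.
- manip.sign_off(): hands the job in; it is judged then, once.
The state is a dict: "clock": time; "joints": joint angles; "qd": joint speeds; "effort": joint torques, N m; "eef_pos": TCP position; "eef_rot": TCP orientation; "wrist_force": force on the tool from outside, world axes, zero at the start; "moment": the same for the moment, N m; "finger_gap": finger opening in mm; "finger_force": force on a finger pad.
Only numpy, scipy, OpenCV 4.12 (cv2) and the standard library are available. Lean on these libraries where they do the work, as an engineer would, in place of code of your own. Each camera call takes 0.05 s, during which the arm holds its last target. There are 200 camera calls.

TASK

Unstack the two pill-caddy stacks on the steel tray for refilling: lift the tiers off one at a time and set each, upright and centred, on the coaster of its own colour. Set them down rather than dropping them, let go of them all, and leave the brown cup and the clear jar standing where they are.

Things in the scene. Friction and masses are not known exactly. Their poses are not given: they have to be found in the camera images.
- yellow_tier: Large caddy tier: round open white dish, straight sides, diameter 68 mm, 34 mm high, about 90 g, top 14 mm a yellow collar. In its 58 mm wide, 14 mm deep recess a small tier (green or purple) stands loosely: 4 mm play, no catch. Starts on the floor of the round steel tray (4 mm above the table). Grip across the diameter, any yaw. Origin: centre of its underside, z up.
- blue_tier: Large caddy tier: round open white dish, straight sides, diameter 68 mm, 34 mm high, about 90 g, top 14 mm a blue collar. In its 58 mm wide, 14 mm deep recess a small tier (green or purple) stands loosely: 4 mm play, no catch. Starts on the floor of the round steel tray (4 mm above the table). Grip across the diameter, any yaw. Origin: centre of its underside, z up.
- green_tier: Small caddy tier: round open white cup, straight sides, diameter 50 mm, 44 mm high, about 60 g, top 12 mm a green collar, green inner floor. Starts nested in the yellow or the blue large tier, its underside 20 mm above that one's, its upper 30 mm clear above that one's rim. Grip across the diameter, any yaw. Origin: centre of its underside, z up.
- purple_tier: Small caddy tier: round open white cup, straight sides, diameter 50 mm, 44 mm high, about 60 g, top 12 mm a purple collar, purple inner floor. Starts nested in the yellow or the blue large tier, its underside 20 mm above that one's, its upper 30 mm clear above that one's rim. Grip across the diameter, any yaw. Origin: centre of its underside, z up.
- yellow_coaster: Flat round yellow coaster, 90 mm diameter, 4 mm thick, fixed on the table to the left or right of the tray, the place of the yellow tier. Coasters are at least 120 mm apart centre to centre. Origin: centre of its underside on the table; top face 4 mm above.
- blue_coaster: Flat round blue coaster, 90 mm diameter, 4 mm thick, fixed on the table to the left or right of the tray, the place of the blue tier. Coasters are at least 120 mm apart centre to centre. Origin: centre of its underside on the table; top face 4 mm above.
- green_coaster: Flat round green coaster, 90 mm diameter, 4 mm thick, fixed on the table to the left or right of the tray, the place of the green tier. Coasters are at least 120 mm apart centre to centre. Origin: centre of its underside on the table; top face 4 mm above.
- purple_coaster: Flat round purple coaster, 90 mm diameter, 4 mm thick, fixed on the table to the left or right of the tray, the place of the purple tier. Coasters are at least 120 mm apart centre to centre. Origin: centre of its underside on the table; top face 4 mm above.
- cup: Rust-brown glazed cup without handle, 68 mm mouth diameter, 68 mm high, loose. Upright on the tray (fixed, 300 mm across, rim 12 mm high). The two stacks stand 70 mm either side of the tray's centre; cup and jar stand 85 to 105 mm from it, either side at right angles to the stacks' line. Origin: centre of its underside.
- jar: Clear plastic screw-top jar with lid, 52 mm diameter, 72 mm high, loose. Upright on the tray (fixed, 300 mm across, rim 12 mm high). The two stacks stand 70 mm either side of the tray's centre; cup and jar stand 85 to 105 mm from it, either side at right angles to the stacks' line. Origin: centre of its underside.
Things that resemble listed ones, but are neither listed nor needed, are in the scene too. Of the things that look like the purple_coaster, the middle-sized one is meant.

How it is judged (in metres and radians):
At the end, for the whole second after the job is handed in: Each of the four tiers stands upright (within 0.1 rad) and at rest on the coaster of its own colour, its centre within 12 mm of the coaster's centre, resting on the coaster's top, released; the cup and the jar stand upright within 25 mm of where they began (horizontal distance between yellow_tier and yellow_coaster below 0.012 m and z of yellow_tier in the frame of yellow_coaster between 0.001 and 0.007 m and angle between each of yellow_tier, blue_tier, green_tier, purple_tier's own z axis and vertical below 0.1 rad and linear speed of each of yellow_tier, blue_tier, green_tier, purple_tier below 0.01 m/s and angular speed of each of yellow_tier, blue_tier, green_tier, purple_tier below 0.1 rad/s and contact force between the fingers and yellow_tier below 0.01 N and horizontal distance between blue_tier and blue_coaster below 0.012 m and z of blue_tier in the frame of blue_coaster between 0.001 and 0.007 m and contact force between the fingers and blue_tier below 0.01 N and horizontal distance between green_tier and green_coaster below 0.012 m and z of green_tier in the frame of green_coaster between 0.001 and 0.007 m and contact force between the fingers and green_tier below 0.01 N and horizontal distance between purple_tier and purple_coaster below 0.012 m and z of purple_tier in the frame of purple_coaster between 0.001 and 0.007 m and contact force between the fingers and purple_tier below 0.01 N and distance of each of cup, jar from where it was at the start of the episode below 0.025 m and angle between each of cup, jar's own z axis and vertical below 0.15 rad); the robot touches nothing.
It fails at once if the cup is shoved (more than 25 mm) or tipped over (distance of cup from where it was at the start of the episode above 0.025 m or angle between cup's own z axis and vertical above 0.5 rad).
It fails at once if the jar is shoved (more than 25 mm) or tipped over (distance of jar from where it was at the start of the episode above 0.025 m or angle between jar's own z axis and vertical above 0.5 rad).
It fails at once if a large tier is carried off (more than 40 mm) with a small tier still nested in it ((distance of yellow_tier from where it was at the start of the episode above 0.04 m and distance between yellow_tier and green_tier below 0.035 m) or (distance of yellow_tier from where it was at the start of the episode above 0.04 m and distance between yellow_tier and purple_tier below 0.035 m) or (distance of blue_tier from where it was at the start of the episode above 0.04 m and distance between blue_tier and green_tier below 0.035 m) or (distance of blue_tier from where it was at the start of the episode above 0.04 m and distance between blue_tier and purple_tier below 0.035 m)).
It fails at once if a tier is dropped (falls free of the fingers at over 0.7 m/s, about 25 mm of fall) ((linear speed of yellow_tier above 0.7 m/s and contact force between the fingers and yellow_tier below 0.01 N) or (linear speed of blue_tier above 0.7 m/s and contact force between the fingers and blue_tier below 0.01 N) or (linear speed of green_tier above 0.7 m/s and contact force between the fingers and green_tier below 0.01 N) or (linear speed of purple_tier above 0.7 m/s and contact force between the fingers and purple_tier below 0.01 N)).
It also fails if it takes over 120 s, if anything falls off the work surface, if the arm or the gripper's body presses on something with over 40 N, if the wrist force passes 120 N, or if a joint passes its speed limit or range.

## Working session

There is one attempt and no reset: what is moved stays moved. The work goes in short steps, Python scripts to look and compute and a tool call to move; the robot and the scene stay as the last step left them, time stands still between calls to the robot, and variables do not carry over. Pictures are saved under pics/ and viewed, at most 14 in all, crops included, and the job is handed in when it is done.

Besides the shell and the picture viewer there is one more tool, called after ">>>" by a JSON object that holds its "fn" and its "kwargs", one argument or row to a line. step_arm: Moves the arm, as the interface text tells. Its arguments: {"type":"object","properties":{"series":{"type":"array"},"squeeze":{"type":"number"}},"required":["series"]}

```bash
mkdir -p pics; cat > h.py <<'E'
import numpy as np, cv2
from cell import manip
def shot(n):
    i=manip.camera_info(n); p,d=manip.camera(n); return p,d,i
def R(i):
    o=np.array(i["orientation"],float)
    if o.shape==(3,3): return o
    from scipy.spatial.transform import Rotation as Q
    return Q.from_euler('xyz',o).as_matrix() if o.size==3 else Q.from_quat(o).as_matrix()
def ray(i,u,v,z):
    f=192/np.tan(np.radians(i["fovy"])/2)
    d=R(i)@np.array([(u-i["cx"])/f,(v-i["cy"])/f,1]); e=np.array(i["eye"],float)
    return e+d*(z-e[2])/d[2]
E
python3 - <<'E'
from h import *
for n in("top","side"):
    p,d,i=shot(n); print(n,i); cv2.imwrite(f"pics/{n}0.png",p); np.savez(f"{n}0.npz",p=p,d=d)
print(manip.read_state())
E
```

```text
top {'fovy': 49.44070340573367, 'cx': 255.27428794973045, 'cy': 190.57069032596834, 'eye': array([ 380.80143376,  -66.52666022, 1322.73814484]), 'orientation': array([-3.02803902, -0.01077612, -1.56867696])}
side {'fovy': 49.76597218287468, 'cx': 254.2943035518231, 'cy': 194.45170132470633, 'eye': array([ 468.58509562, -998.71656714,  645.40140344]), 'orientation': array([-2.14855793e+00, -7.64394661e-04, -6.41379963e-02])}
{'clock': 0.1, 'joints': array([-1.32561076e+00,  3.00393692e-01,  1.52151112e+00, -1.63171112e-05,
        1.32071461e+00, -6.65678890e-02]), 'qd': array([ 0.00033689, -0.00186998, -0.00074175, -0.00058566,  0.0014957 ,
        0.00101056]), 'effort': array([-1.10483732e-03, -5.32649517e+01, -3.53286695e+01,  7.08448444e-02,
        2.35108612e-02, -8.09474659e-05]), 'eef_pos': array([ 168.65938377, -523.27991055,  229.95837723]), 'eef_rot': array([-3.14056711e+00, -5.25285747e-05,  3.11757474e-01]), 'wrist_force': array([ 0.4119251 ,  0.03652554, -0.60091912]), 'moment': array([-0.04413143,  0.01360723, -0.0199296 ]), 'finger_force': 0.0, 'finger_gap': 94.04367642971663}
```

View pics/top0.png

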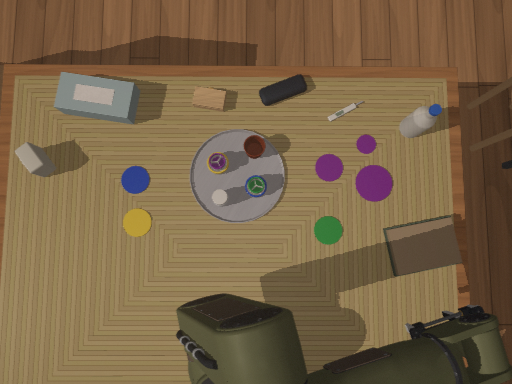

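View pics/side0.png

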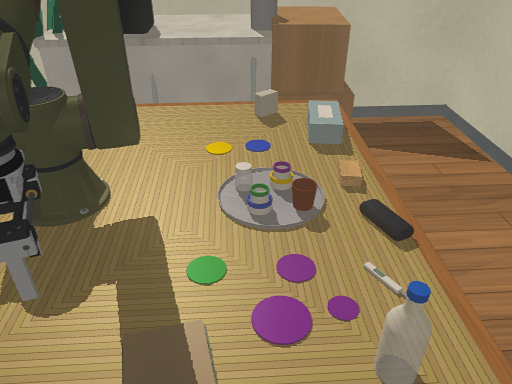

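Top view: the purple tier sits in yellow at (217,163) and green in blue at (256,186), with the cup at (255,147) and the jar at (220,198). The coasters are blue (136,180), yellow (137,223) and green (328,230). The purple discs are at (366,144) small, (329,167) middle and (374,183) large, so (329,167) fits as the middle-sized one. I'll confirm that in a crop.

```bash
python3 - <<'E'
from h import *
D=np.load("top0.npz");p=D["p"];_=0
i=manip.camera_info("top")
h=cv2.cvtColor(p,cv2.COLOR_BGR2HSV)
f=192/np.tan(np.radians(i["fovy"])/2)
for n,lo,hi in(("purple",140,160),("blue",105,125),("green",50,85),("yellow",20,32)):
    m=cv2.inRange(h,(lo,150 if n!="yellow" else 200,60),(hi,255,255))
    for c in cv2.findContours(m,0,2)[0]:
        a=cv2.contourArea(c)
        if a<60: continue
        M=cv2.moments(c);u,v=M["m10"]/M["m00"],M["m01"]/M["m00"]
        (x,y),r=cv2.minEnclosingCircle(c)
        print(n,a,np.round([u,v,x,y,r],1),"z4",ray(i,u,v,4).round(1),"diam",round(2*np.sqrt(a/np.pi)*1330/f,1))
for n,u,v,z in(("pstack",217.5,162.5,68),("gstack",256.5,186,68),("cup",255,147,72),("jar",220,198,76)): print(n,ray(i,u,v,z).round(1))
c1=cv2.resize(p[120:215,185:285],None,fx=4,fy=4,interpolation=2);c2=cv2.resize(p[120:215,305:405],None,fx=4,fy=4,interpolation=2)
cv2.imwrite("pics/crop1.png",np.hstack([c1,c2]))
E
```

```text
purple 934.0 [373.3 183.  373.1 183.4  18.1] z4 [ 556.9 -458.1    4. ] diam 110.0
purple 486.5 [328.5 167.4 328.3 167.3  13.2] z4 [ 606.8 -315.4    4. ] diam 79.4
purple 221.5 [365.6 144.  365.5 144.    9. ] z4 [ 683.9 -436.7    4. ] diam 53.6
blue 520.5 [134.7 179.4 134.7 179.3  13.5] z4 [565.6 303.5   4. ] diam 82.1
blue 83.0 [434.5 109.7 434.3 109.6   5.9] z4 [ 799.4 -666.1    4. ] diam 32.8
pstack [609.7  35.6  68. ]
gstack [537.9 -83.4  68. ]
cup [657.4 -78.6  72. ]
jar [500.2  26.1  76. ]
```

View pics/crop1.png

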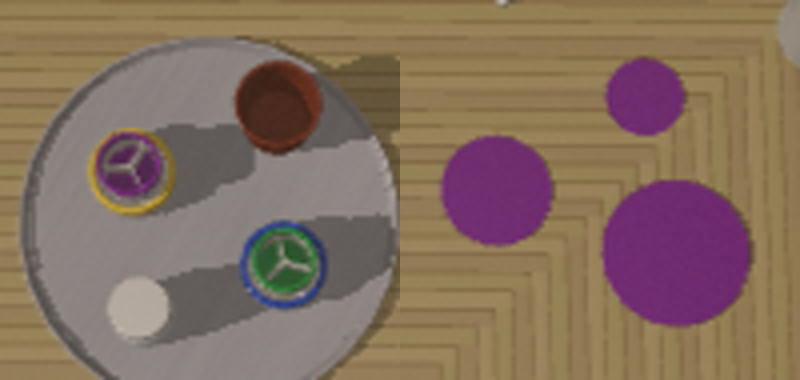

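The crop confirms that the disc at top-view (329,167) is the middle of three purple sizes (about 79 against 54 and 110 mm measured). It is the target, at about (607,-315). The first thresholds missed the yellow and green coasters, so I'll get those now along with the wrist camera's view.

```bash
cat >> h.py <<'E'
RNG={"purple":((138,110,40),(165,255,255)),"blue":((105,120,40),(128,255,255)),"green":((45,110,40),(85,255,255)),"yellow":((22,195,120),(32,255,255)),"white":((0,0,130),(179,60,255))}
def blobs(p,i,n,z,amin=60):
    m=cv2.inRange(cv2.cvtColor(p,cv2.COLOR_BGR2HSV),*RNG[n]); f=192/np.tan(np.radians(i["fovy"])/2); out=[]
    for c in cv2.findContours(m,cv2.RETR_EXTERNAL,2)[0]:
        if cv2.contourArea(c)<amin: continue
        c=cv2.convexHull(c); M=cv2.moments(c); u,v=M["m10"]/M["m00"],M["m01"]/M["m00"]
        out.append((n,np.round([u,v],1),ray(i,u,v,z).round(1),"diam",round(2*np.sqrt(M["m00"]/np.pi)*(i["eye"][2]-z)/f,1),"box",cv2.boundingRect(c)))
    return out
E
python3 - <<'E'
from h import *
p=np.load("top0.npz")["p"];i=manip.camera_info("top")
h=cv2.cvtColor(p,cv2.COLOR_BGR2HSV);print(h[223,137],h[230,328],h[223,160])
for n in("green","yellow","blue","purple"):
    for b in blobs(p,i,n,4): print(*b)
p,d,w=shot("wrist");print(w);cv2.imwrite("pics/w0.png",p)
E
```

```text
[ 23 179 184] [ 61 139 123] [ 20  99 155]
green [327.6 229.9] [ 407.3 -308.9    4. ] diam 87.5 box (314, 216, 28, 29)
blue [134.9 179.3] [566.1 302.9   4. ] diam 84.6 box (121, 166, 28, 27)
blue [434.8 109.6] [ 799.8 -667.1    4. ] diam 35.4 box (429, 104, 13, 12)
purple [373.5 182.8] [ 557.6 -458.8    4. ] diam 112.9 box (356, 165, 36, 36)
purple [328.8 167.1] [ 607.8 -316.1    4. ] diam 83.8 box (316, 154, 27, 27)
purple [365.7 143.8] [ 684.6 -437.3    4. ] diam 57.7 box (357, 135, 19, 19)
{'fovy': 61.78052505516429, 'cx': 260.29311746139837, 'cy': 188.76893639088837, 'eye': array([ 245.72504264, -497.00639659,  384.36778679]), 'orientation': array([ 2.85909445e+00,  1.32555739e-03, -1.25974638e+00])}
```

View pics/w0.png

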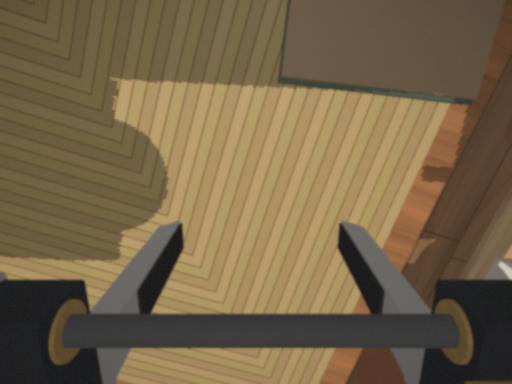

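The wrist view shows the fingers and bare table: tips at (180,225) and (340,225), with no coaster in view. I'll move to where both right-hand coasters are visible.

>>> {"fn": "step_arm", "kwargs": {
  "series": [39,24,0,0,0,39,24,0,0,0,39,24,0,0,0,39,24,0,0,0,39,24,0,0,0,39,24,0,0,0,39,24,0,0,0,39,24,0,0,0,0,0,0,0,0,0,0,0,0,0,0,0,0,0,0],
  "squeeze": 12
}}

```text
clock: 1.52
eef_pos: [479.9, -332.2, 230.5]
eef_rot: [-3.142, 0.0, 0.311]
wrist_force: [-0.2, 0.3, -0.1]
finger_gap: 94.2
finger_force: 0.0
```

```bash
sed -i 's/(22,195,120)/(21,160,110)/' h.py; python3 - <<'E'
from h import *
print(ray(manip.camera_info("top"),137,222.5,4))
print(manip.read_state()["eef_pos"])
p,d,w=shot("wrist");cv2.imwrite("pics/w1.png",p)
for n in("green","purple"):
    for b in blobs(p,w,n,4): print(*b)
E
```

```text
[428.90033204 291.43226657   4.        ]
[ 479.92473111 -332.15186046  230.4875669 ]
green [225.3 212.4] [ 408.6 -306.8    4. ] diam 80.2 box (191, 180, 70, 66)
green [22.1 32.7] [540.6 -40.1   4. ] diam 65.2 box (0, 2, 50, 60)
purple [382.2 133.8] [ 559.6 -455.6    4. ] diam 117.5 box (332, 85, 101, 99)
purple [281.2  51.3] [ 608.4 -313.3    4. ] diam 97.6 box (242, 9, 80, 86)
purple [411.1  21. ] [ 679.5 -436.3    4. ] diam 64.1 box (383, 0, 59, 48)
```

View pics/w1.png

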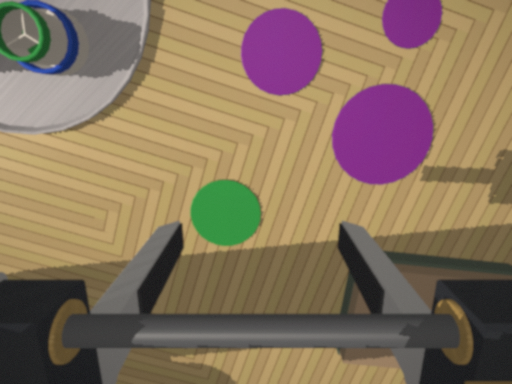

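Wrist view: the green coaster is at (225,212), giving (408.6,-306.8). The middle purple coaster is at (281,51), giving (608.4,-313.3). Next I'll look at the tray.

>>> {"fn": "step_arm", "kwargs": {
  "series": [7.5,36.5,0,0,0,7.5,36.5,0,0,0,7.5,36.5,0,0,0,7.5,36.5,0,0,0,7.5,36.5,0,0,0,7.5,36.5,0,0,0,7.5,36.5,0,0,0,7.5,36.5,0,0,0,0,0,0,0,0,0,0,0,0,0,0,0,0,0,0]
}}

```text
clock: 2.95
eef_pos: [540.6, -40.6, 230.5]
eef_rot: [3.141, -0.0, 0.31]
wrist_force: [-0.1, 0.3, -0.2]
finger_gap: 94.0
finger_force: 0.0
```

```bash
python3 - <<'E'
from h import *
print(manip.read_state()["eef_pos"])
p,d,w=shot("wrist");cv2.imwrite("pics/w2.png",p);np.savez("w2.npz",p=p,d=d)
for n,z in(("green",68),("purple",68),("blue",38),("yellow",38)):
    for b in blobs(p,w,n,z): print(*b)
E
```

```text
[540.553531   -40.57980292 230.49123993]
green [425.8 293.7] [ 468.9 -259.1   68. ] diam 19.6 box (412, 284, 24, 26)
green [297.1 186.7] [543.5 -77.5  68. ] diam 45.6 box (274, 164, 48, 46)
purple [484.6 181. ] [ 607.6 -257.8   68. ] diam 63.9 box (453, 146, 59, 69)
purple [204.3  78.6] [616.2  40.4  68. ] diam 51.5 box (179, 52, 52, 54)
blue [292.2 175.4] [547.2 -74.   38. ] diam 57.8 box (265, 150, 59, 55)
blue [ 4.4 57.8] [573.9 242.3  38. ] diam 24.8 box (0, 29, 12, 56)
yellow [  3.7 174.1] [451.  231.8  38. ] diam 20.4 box (0, 151, 10, 45)
yellow [211.8  80.1] [616.9  37.8  38. ] diam 66.2 box (185, 47, 56, 67)
```

View pics/w2.png

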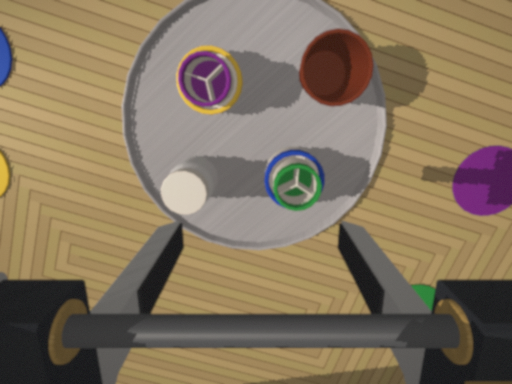

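Wrist view: purple-in-yellow is at (205,80) and green-in-blue at (296,185), with the cup at (337,67) and the jar at (185,192). I'll take purple first: hover over it and re-measure.

>>> {"fn": "step_arm", "kwargs": {
  "series": [15,16,-12,0,0,15,16,-24,0,0,15,16,-24,0,0,15,16,-24,0,0,15,16,-26,0,0,0,0,0,0,0,0,0,0,0,0]
}}

```text
clock: 3.88
eef_pos: [615.7, 39.7, 121.4]
eef_rot: [3.141, -0.001, 0.311]
wrist_force: [0.3, 0.0, 0.7]
finger_gap: 93.9
finger_force: 0.0
```

```bash
python3 - <<'E'
from h import *
print(manip.read_state()["eef_pos"])
p,d,w=shot("wrist");cv2.imwrite("pics/w3.png",p)
for n,z in(("purple",68),("yellow",38)):
    for b in blobs(p,w,n,z): print(*b)
E
```

```text
[615.73204984  39.70600339 121.42584565]
purple [260.8 214.6] [617.8  41.7  68. ] diam 44.2 box (227, 181, 69, 68)
yellow [260.9 192.7] [624.2  43.7  38. ] diam 53.7 box (220, 160, 83, 60)
```

View pics/w3.png

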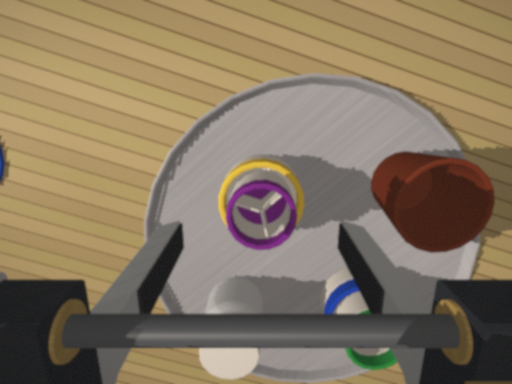

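Hover view: the purple collar is centred at (261,215) between the fingers, and the offset is only about 2 mm. I'll descend and grip.

>>> {"fn": "step_arm", "kwargs": {
  "series": [1,1,-18,0,0,1,1,-18,0,0,0,0,-18,0,0,0,0,0,0,0,0,0,0,0,0.4,0,0,0,0,0.5,0,0,0,0,1,0,0,0,0,1,0,0,0,0,1,0,0,0,0,1],
  "squeeze": 15
}}

```text
clock: 5.18
eef_pos: [617.8, 42.5, 66.6]
eef_rot: [3.141, -0.0, 0.312]
wrist_force: [-0.8, -0.5, 2.0]
finger_gap: 49.4
finger_force: 14.8
```

>>> {"fn": "step_arm", "kwargs": {
  "series": [0,0,5,0,1,0,0,10,0,1,0,0,20,0,1,0,0,30,0,1,0,0,30,0,1,0,0,20,0,1,0,-10,0,0,1,-1,-25,0,0,1,-1,-35,0,0,1,-1,-40,0,0,1,-1,-40,0,0,1,-1,-40,0,0,1,-1,-40,0,0,1,-1,-40,0,0,1,-1,-35,0,0,1,-1,-30,0,0,1,-1,-16,0,0,1,0,-5,0,0,1,0,0,0,0,1]
}}

```text
clock: 7.55
eef_pos: [607.8, -313.0, 181.3]
eef_rot: [-3.141, 0.0, 0.312]
wrist_force: [0.5, 0.9, -0.3]
finger_gap: 49.7
finger_force: 14.8
```

```bash
python3 - <<'E'
from h import *
s=manip.read_state();print(s["eef_pos"],s["finger_gap"])
p,d,w=shot("wrist");cv2.imwrite("pics/w4.png",p)
for n,z in(("purple",4),("purple",s["eef_pos"][2]+2)):
    for b in blobs(p,w,n,z): print(*b)
E
```

```text
[ 607.77158327 -312.9890757   181.3190208 ] 49.67792740539729
purple [260.1 255.2] [ 517.5 -340.     4. ] diam 92.9 box (214, 211, 94, 89)
purple [375.3 243.9] [ 571.  -459.8    4. ] diam 86.6 box (326, 206, 94, 79)
purple [262.6 170.8] [ 612.6 -312.1    4. ] diam 79.5 box (222, 135, 82, 69)
purple [397.1 140.7] [ 685.4 -434.3    4. ] diam 61.6 box (367, 111, 61, 60)
purple [260.1 255.2] [ 608.  -311.1  183.3] diam 42.7 box (214, 211, 94, 89)
purple [375.3 243.9] [ 632.5 -366.1  183.3] diam 39.8 box (326, 206, 94, 79)
purple [262.6 170.8] [ 651.6 -298.3  183.3] diam 36.5 box (222, 135, 82, 69)
purple [397.1 140.7] [ 685.1 -354.4  183.3] diam 28.3 box (367, 111, 61, 60)
```

View pics/w4.png

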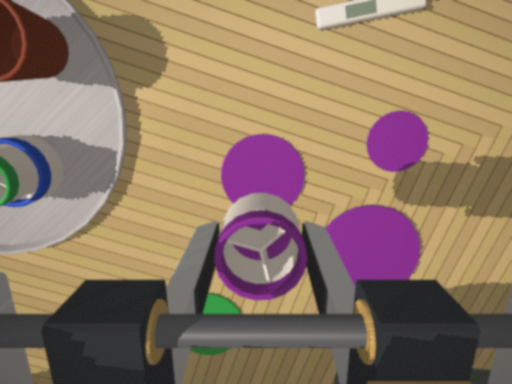

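Purple is held level at (260,255) over the middle coaster at (263,171). It needs a shift of about (0.5,-2), then I'll set it down.

>>> {"fn": "step_arm", "kwargs": {
  "series": [0.5,-2,-15,0,1,0,0,-30,0,1,0,0,-30,0,1,0,0,-25,0,1,0,0,-15,0,1,0,0,-10,0,1,0,0,-5,0,1,0,0,-3,0,1,0,0,-1,0,1,0,0,0,0,1]
}}

```text
clock: 8.85
eef_pos: [608.3, -315.5, 47.8]
eef_rot: [3.141, -0.0, 0.312]
wrist_force: [0.1, -0.8, -0.6]
finger_gap: 49.6
finger_force: 14.8
```

>>> {"fn": "step_arm", "kwargs": {
  "series": [0,0,-1,0,1,0,0,-0.5,0,1,0,0,0,0,0.4,0,0,0,0,0.2,0,0,0,0,0,0,0,0,0,0,0,0,10,0,0,0,0,30,0,0,0,0,35,0,0,0,0,25,0,0,0,0,0,0,0]
}}

```text
clock: 10.22
eef_pos: [609.0, -315.9, 148.7]
eef_rot: [3.138, -0.003, 0.312]
wrist_force: [-0.4, -0.3, -0.1]
finger_gap: 94.2
finger_force: 0.0
```

```bash
python3 - <<'E'
from h import *
s=manip.read_state();print(s["eef_pos"],s["finger_gap"])
p,d,w=shot("wrist");cv2.imwrite("pics/w5.png",p)
for z in(4,48):
    for b in blobs(p,w,"purple",z)[:3]: print(*b)
E
```

```text
[ 608.97075749 -315.90271898  148.67672212] 94.21734914757873
purple [340.5 278. ] [ 536.4 -426.9    4. ] diam 51.7 box (318, 232, 53, 82)
purple [399.6 247.3] [ 588.  -471.4    4. ] diam 56.8 box (354, 217, 77, 76)
purple [258.5 182.9] [ 608.9 -312.8    4. ] diam 82.6 box (214, 140, 90, 88)
purple [340.5 278. ] [ 558.3 -406.7   48. ] diam 44.1 box (318, 232, 53, 82)
purple [399.6 247.3] [ 602.3 -444.6   48. ] diam 48.4 box (354, 217, 77, 76)
purple [258.5 182.9] [ 620.2 -309.3   48. ] diam 70.5 box (214, 140, 90, 88)
```

View pics/w5.png

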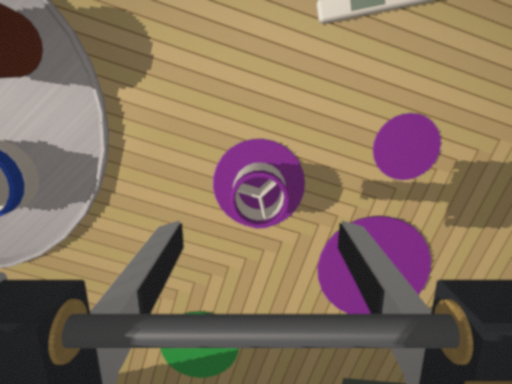

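Purple stands centred on its coaster: rim about (261,193), coaster (258,183), an offset of about 3 mm. Green is next.

>>> {"fn": "step_arm", "kwargs": {
  "series": [-4,14,0,0,0,-10,36,0,0,0,-10,36,0,0,0,-10,36,0,0,0,-10,36,0,0,0,-10,36,0,0,0,-8,30,-9,0,0,-4,14,-18,0,0,0,0,0,0,0,0,0,0,0,0]
}}

```text
clock: 11.52
eef_pos: [542.2, -77.7, 119.2]
eef_rot: [3.142, 0.0, 0.312]
wrist_force: [0.3, 0.6, 0.3]
finger_gap: 93.8
finger_force: 0.0
```

```bash
python3 - <<'E'
from h import *
s=manip.read_state();print(s["eef_pos"],s["finger_gap"])
p,d,w=shot("wrist");cv2.imwrite("pics/w6.png",p)
for n,z in(("green",68),("blue",38),("yellow",38)):
    for b in blobs(p,w,n,z): print(*b)
E
```

```text
[542.23787117 -77.68359837 119.15720362] 93.79081912062458
green [394.6 373.2] [ 449.  -218.9   68. ] diam 12.4 box (387, 358, 18, 26)
green [263.3 216.3] [544.4 -77.4  68. ] diam 44.4 box (228, 182, 72, 69)
blue [262.7 194.9] [550.  -75.4  38. ] diam 55.1 box (220, 161, 86, 63)
yellow [132.4  56.1] [617.2  39.8  38. ] diam 74.1 box (83, 5, 100, 103)
```

>>> {"fn": "step_arm", "kwargs": {
  "series": [1,-1,-17,0,0,1,-0.5,-17,0,0,0,0,-18,0,0,0,0,0,0,0,0,0,0,0,0.4,0,0,0,0,0.5,0,0,0,0,1,0,0,0,0,1,0,0,0,0,1,0,0,0,0,1]
}}

```text
clock: 12.82
eef_pos: [544.3, -79.0, 67.1]
eef_rot: [3.141, -0.0, 0.312]
wrist_force: [-0.3, 0.1, 2.3]
finger_gap: 50.2
finger_force: 15.0
```

>>> {"fn": "step_arm", "kwargs": {
  "series": [0,0,5,0,1,0,0,10,0,1,0,0,20,0,1,0,0,30,0,1,0,0,30,0,1,0,0,18,0,1,-4,-8,0,0,1,-12,-20,0,0,1,-20,-34,0,0,1,-20,-34,0,0,1,-20,-34,0,0,1,-20,-34,0,0,1,-20,-34,0,0,1,-14,-20,0,0,1,-6,-11,0,0,1,0,0,0,0,1,0,0,0,0,1]
}}

```text
clock: 14.95
eef_pos: [408.5, -307.4, 179.7]
eef_rot: [-3.141, 0.0, 0.312]
wrist_force: [-0.1, 0.3, -0.7]
finger_gap: 49.9
finger_force: 15.0
```

```bash
python3 - <<'E'
from h import *
s=manip.read_state();print(s["eef_pos"],s["finger_gap"])
p,d,w=shot("wrist");cv2.imwrite("pics/w7.png",p)
for z in(4,s["eef_pos"][2]+2):
    for b in blobs(p,w,"green",z): print(*b)
E
```

```text
[ 408.53097475 -307.36886937  179.7421081 ] 49.86696969208616
green [260.2 253.8] [ 320.9 -333.6    4. ] diam 93.3 box (214, 209, 94, 90)
green [261.4 171.4] [ 412.7 -305.4    4. ] diam 79.8 box (220, 135, 84, 69)
green [260.2 253.8] [ 409.5 -305.3  181.7] diam 43.1 box (214, 209, 94, 90)
green [261.4 171.4] [ 451.9 -292.2  181.7] diam 36.9 box (220, 135, 84, 69)
```

View pics/w7.png

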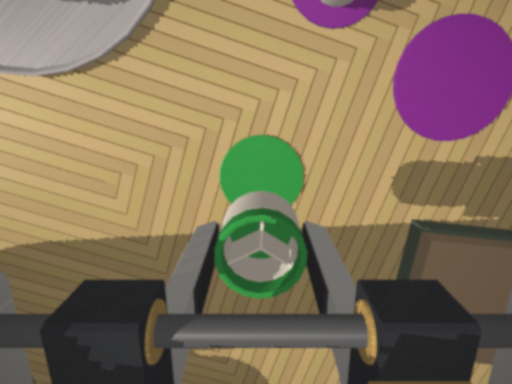

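Green is held level at (260,254) just above its coaster at (261,171). I'll nudge it by (-0.5,-1.5) and set it down.

>>> {"fn": "step_arm", "kwargs": {
  "series": [-0.5,-1.5,-15,0,1,0,0,-30,0,1,0,0,-30,0,1,0,0,-25,0,1,0,0,-15,0,1,0,0,-10,0,1,0,0,-4,0,1,0,0,-2,0,1,0,0,-1,0,1,0,0,-0.5,0,1,0,0,0,0,1,0,0,0,0,0.4,0,0,0,0,0.2,0,0,0,0,0,0,0,0,0,0,0,0,10,0,0,0,0,30,0,0,0,0,35,0,0,0,0,25,0,0,0,0,0,0,0]
}}

```text
clock: 17.5
eef_pos: [408.3, -310.0, 149.5]
eef_rot: [3.138, -0.002, 0.312]
wrist_force: [-0.5, 0.6, -0.4]
finger_gap: 94.2
finger_force: 0.0
```

```bash
python3 - <<'E'
from h import *
s=manip.read_state();print(s["eef_pos"],s["finger_gap"])
p,d,w=shot("wrist");cv2.imwrite("pics/w8.png",p)
for b in blobs(p,w,"green",4): print(*b)
E
```

```text
[ 408.31344755 -309.98982161  149.4630731 ] 94.15949498995136
green [257.9 181.9] [ 408.7 -306.2    4. ] diam 83.6 box (213, 138, 91, 89)
```

View pics/w8.png

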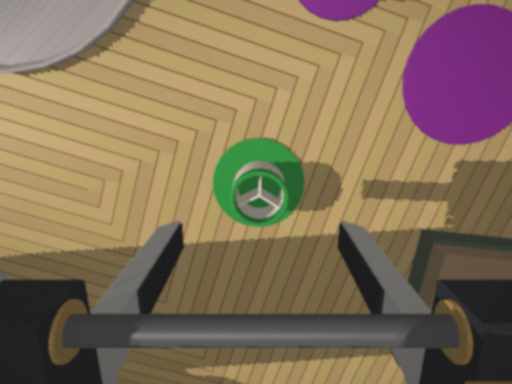

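Green stands centred on its coaster. Next I'll hover over the blue tier.

>>> {"fn": "step_arm", "kwargs": {
  "series": [6,10,0,0,0,16,27,0,0,0,22,37,0,0,0,22,37,0,0,0,22,37,0,0,0,22,37,0,0,0,17,29,-10,0,0,10,16,-20,0,0,0,0,0,0,0,0,0,0,0,0]
}}

```text
clock: 18.8
eef_pos: [544.4, -79.7, 117.5]
eef_rot: [-3.141, 0.0, 0.312]
wrist_force: [-0.2, -1.4, 0.4]
finger_gap: 94.2
finger_force: 0.0
```

```bash
python3 - <<'E'
from h import *
s=manip.read_state();print(s["eef_pos"],s["finger_gap"])
p,d,w=shot("wrist");cv2.imwrite("pics/w9.png",p)
for n,z in(("blue",38),("yellow",38)):
    for b in blobs(p,w,n,z): print(*b)
E
```

```text
[544.44869335 -79.69769468 117.52985905] 94.19855718460386
blue [259.8 204.4] [544.7 -77.5  38. ] diam 61.4 box (217, 163, 86, 84)
yellow [128.1  57.9] [617.4  39.7  38. ] diam 74.1 box (78, 6, 102, 104)
```

View pics/w9.png

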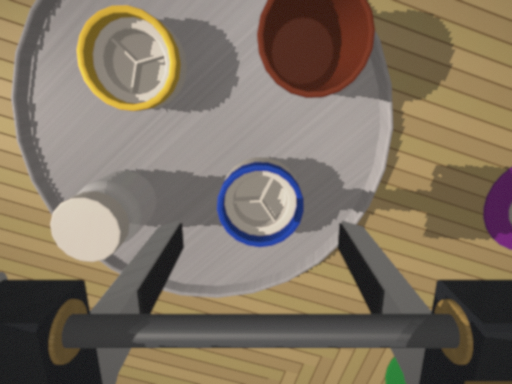

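The blue tier, at (260,205), is centred between the fingers. Descend and grip.

>>> {"fn": "step_arm", "kwargs": {
  "series": [0,0,-20,0,0,0,0,-25,0,0,0,0,-22,0,0,0,0,-12,0,0,0,0,-4,0,0,0,0,0,0,0,0,0,0,0,0.25,0,0,0,0,0.3,0,0,0,0,1,0,0,0,0,1,0,0,0,0,1,0,0,0,0,1],
  "squeeze": 18
}}

```text
clock: 20.35
eef_pos: [544.8, -79.5, 34.7]
eef_rot: [3.141, -0.0, 0.312]
wrist_force: [-1.2, 0.3, 5.6]
finger_gap: 68.1
finger_force: 18.0
```

>>> {"fn": "step_arm", "kwargs": {
  "series": [0,0,5,0,1,0,0,15,0,1,0,0,30,0,1,0,0,35,0,1,0,0,30,0,1,0,0,15,0,1,0,8,0,0,1,1,25,0,0,1,2,38,0,0,1,2,38,0,0,1,2,38,0,0,1,2,38,0,0,1,2,38,0,0,1,2,38,0,0,1,2,38,0,0,1,2,36,0,0,1,2,27,0,0,1,1,14,0,0,1,1,5,0,0,1,0,0,0,0,1]
}}

```text
clock: 22.85
eef_pos: [565.7, 301.1, 164.1]
eef_rot: [3.141, 0.001, 0.311]
wrist_force: [0.0, -0.0, -0.8]
finger_gap: 67.9
finger_force: 18.0
```

```bash
python3 - <<'E'
from h import *
s=manip.read_state();print(s["eef_pos"],s["finger_gap"])
p,d,w=shot("wrist");cv2.imwrite("pics/w10.png",p)
for n in("blue","yellow"):
  for b in blobs(p,w,n,4): print(*b)
for b in blobs(p,w,"blue",s["eef_pos"][2]+3): print(*b)
E
```

```text
[565.70378057 301.08261417 164.05978843] 67.91941576727679
blue [260.2 254.1] [485.4 277.1   4. ] diam 120.8 box (196, 194, 129, 121)
blue [257.2 168.4] [575.  309.1   4. ] diam 73.7 box (214, 135, 88, 63)
yellow [207.7 297.2] [415.8 317.2   4. ] diam 35.1 box (190, 271, 48, 43)
yellow [505.6 221.3] [600.6  43.2   4. ] diam 23.4 box (498, 197, 14, 48)
blue [260.2 254.1] [567.  303.3 167.1] diam 58.2 box (196, 194, 129, 121)
blue [257.2 168.4] [610.2 318.7 167.1] diam 35.5 box (214, 135, 88, 63)
```

View pics/w10.png

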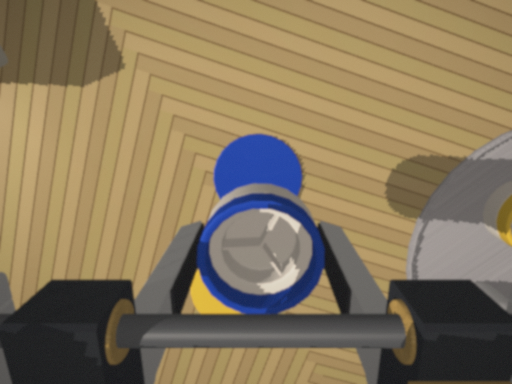

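The blue tier is held at (260,254), and its coaster is half hidden at (258,170+). I'll fit a circle to the visible arc on the table plane.

```bash
cat >> h.py <<'E'
from scipy.optimize import least_squares
def arc(p,i,n,z,vmax,box):
    m=cv2.inRange(cv2.cvtColor(p,cv2.COLOR_BGR2HSV),*RNG[n]); x0,y0,x1,y1=box
    mm=np.zeros_like(m); mm[y0:y1,x0:x1]=m[y0:y1,x0:x1]
    c=max(cv2.findContours(mm,0,cv2.CHAIN_APPROX_NONE)[0],key=cv2.contourArea)[:,0]; c=c[c[:,1]<vmax]
    P=np.array([ray(i,u,v,z)[:2] for u,v in c])
    return least_squares(lambda q:np.hypot(*(P-q[:2]).T)-q[2],[*P.mean(0),44],loss="soft_l1").x
E
python3 - <<'E'
from h import *
w=manip.camera_info("wrist");p=cv2.imread("pics/w10.png")
print(arc(p,w,"blue",4,178,(200,120,310,195)))
p=cv2.imread("pics/top0.png");i=manip.camera_info("top")
print(arc(p,i,"blue",4,400,(115,160,155,200)),arc(p,i,"yellow",4,400,(115,203,160,245)))
E
```

```text
[565.63425856 305.49033463  43.45184925]
[566.17273258 302.72261791  42.11535963] [430.20182548 292.34267971  42.90377915]
```

>>> {"fn": "step_arm", "kwargs": {
  "series": [-0.5,2,-15,0,1,0,0,-30,0,1,0,0,-30,0,1,0,0,-22,0,1,0,0,-15,0,1,0,0,-9,0,1,0,0,-4,0,1,0,0,-2,0,1,0,0,-1,0,1,0,0,-1,0,1,0,0,0,0,1,0,0,0,0,0.25,0,0,0,0,0.15,0,0,0,0,0,0,0,0,0,0,0,0,10,0,0,0,0,30,0,0,0,0,40,0,0,0,0,40,0,0,0,0,0,0,0]
}}

```text
clock: 25.4
eef_pos: [566.4, 304.1, 159.8]
eef_rot: [-3.141, -0.006, 0.312]
wrist_force: [-0.2, 0.1, -0.7]
finger_gap: 93.8
finger_force: 0.0
```

```bash
python3 - <<'E'
from h import *
s=manip.read_state();print(s["eef_pos"],s["finger_gap"])
p,d,w=shot("wrist");cv2.imwrite("pics/w11.png",p)
for n in("blue","yellow"):
  for b in blobs(p,w,n,4): print(*b)
E
```

```text
[566.40054258 304.12630322 159.75130156] 93.79054266840053
blue [260.2 181.9] [565.3 305.7   4. ] diam 84.8 box (217, 138, 87, 90)
yellow [232.2 289.6] [438.9 297.6   4. ] diam 64.7 box (193, 261, 80, 53)
yellow [508.1 235.2] [590.   40.7   4. ] diam 10.0 box (504, 228, 8, 18)
```

View pics/w11.png

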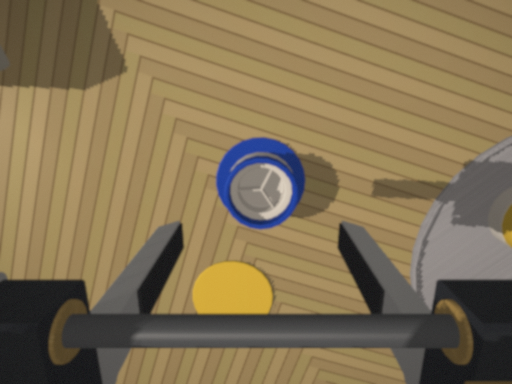

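The blue tier is centred on its coaster, and the yellow coaster shows at (232,290). Yellow is last. I've used all my picture views, so the remaining checks will be numeric.

>>> {"fn": "step_arm", "kwargs": {
  "series": [2,-12,0,0,0,7,-36,0,0,0,7,-36,0,0,0,7,-36,0,0,0,7,-36,0,0,0,7,-36,0,0,0,7,-36,-10,0,0,5,-26,-20,0,0,2,-12,-12,0,0,0,0,0,0,0,0,0,0,0,0]
}}

```text
clock: 26.82
eef_pos: [616.3, 38.3, 113.9]
eef_rot: [3.142, -0.0, 0.313]
wrist_force: [0.1, 0.1, 0.1]
finger_gap: 94.2
finger_force: 0.0
```

```bash
python3 - <<'E'
from h import *
s=manip.read_state();print(s["eef_pos"],s["finger_gap"])
p,d,w=shot("wrist");cv2.imwrite("pics/w12.png",p)
for b in blobs(p,w,"yellow",38): print(*b)
E
```

```text
[616.28197358  38.31765412 113.90702705] 94.18573301156016
yellow [259.  203.7] [618.1  41.7  38. ] diam 60.9 box (216, 162, 87, 84)
```

>>> {"fn": "step_arm", "kwargs": {
  "series": [1.5,1,-20,0,0,0,0,-25,0,0,0,0,-20,0,0,0,0,-10,0,0,0,0,-4,0,0,0,0,0,0,0,0,0,0,0,0.25,0,0,0,0,0.3,0,0,0,0,1,0,0,0,0,1,0,0,0,0,1,0,0,0,0,1]
}}

```text
clock: 28.38
eef_pos: [617.8, 38.6, 34.8]
eef_rot: [3.142, -0.0, 0.312]
wrist_force: [-0.8, 0.6, 6.2]
finger_gap: 68.7
finger_force: 18.0
```

>>> {"fn": "step_arm", "kwargs": {
  "series": [0,0,5,0,1,0,0,15,0,1,0,0,30,0,1,0,0,35,0,1,0,0,30,0,1,0,0,15,0,1,-5,7,0,0,1,-14,19,0,0,1,-22,30,0,0,1,-22,30,0,0,1,-22,30,0,0,1,-22,30,0,0,1,-22,30,0,0,1,-22,30,0,0,1,-19,25,0,0,1,-12,15,0,0,1,-6,8,0,0,1,0,0,0,0,1,0,0,0,0,1]
}}

```text
clock: 30.75
eef_pos: [430.1, 292.0, 164.3]
eef_rot: [3.141, 0.0, 0.311]
wrist_force: [-0.1, -0.2, -1.8]
finger_gap: 68.9
finger_force: 18.0
```

```bash
python3 - <<'E'
from h import *
s=manip.read_state();print(s["eef_pos"],s["finger_gap"])
p,d,w=shot("wrist");cv2.imwrite("pics/w13.png",p)
for b in blobs(p,w,"yellow",4): print(*b)
for b in blobs(p,w,"yellow",s["eef_pos"][2]+3): print(*b)
try: print(arc(p,w,"yellow",4,178,(200,115,315,192)))
except Exception as e: print(e)
E
```

```text
[430.12952016 291.98008485 164.31186383] 68.85405287825671
yellow [260.1 253.5] [350.4 268.4   4. ] diam 121.1 box (197, 193, 128, 121)
yellow [259.  168.1] [440.2 298.3   4. ] diam 73.3 box (215, 135, 89, 61)
yellow [260.1 253.5] [431.7 294.3 167.3] diam 58.3 box (197, 193, 128, 121)
yellow [259.  168.1] [475.  308.7 167.3] diam 35.2 box (215, 135, 89, 61)
[429.74266113 294.83919684  43.97030792]
```

>>> {"fn": "step_arm", "kwargs": {
  "series": [-1,0.5,-15,0,1,0,0,-30,0,1,0,0,-30,0,1,0,0,-22,0,1,0,0,-15,0,1,0,0,-9,0,1,0,0,-4,0,1,0,0,-2,0,1,0,0,-1,0,1,0,0,-1,0,1,0,0,0,0,1,0,0,0,0,0.25,0,0,0,0,0.15,0,0,0,0,0,0,0,0,0,0,0,0,10,0,0,0,0,30,0,0,0,0,40,0,0,0,0,40,0,0,0,0,0,0,0]
}}

```text
clock: 33.3
eef_pos: [429.8, 293.7, 158.9]
eef_rot: [-3.14, -0.006, 0.312]
wrist_force: [0.5, 0.1, -0.6]
finger_gap: 94.1
finger_force: 0.0
```

```bash
python3 - <<'E'
from h import *
s=manip.read_state();print(s["clock"],s["eef_pos"],s["finger_gap"])
p,d,w=shot("wrist");cv2.imwrite("pics/w14.png",p)
# white inner floors / overall: centres of coaster vs rim, for yellow and for each tier from saved post-placing views' white parts
h=cv2.cvtColor(p,cv2.COLOR_BGR2HSV)
print(blobs(p,w,"yellow",4)); print(blobs(p[120:245,190:330],{**w,"cx":w["cx"]-190,"cy":w["cy"]-120},"white",20))
q,dq,i=shot("top");cv2.imwrite("pics/top1.png",q)
q0=cv2.imread("pics/top0.png")
for n,x,y in(("cup",240,132),("jar",208,186)):
    t=q0[y:y+30,x:x+30]; r=cv2.matchTemplate(q[y-8:y+38,x-8:x+38],t,cv2.TM_CCOEFF_NORMED); print(n,cv2.minMaxLoc(r))
for n,x,y,z in(("yellow",430,293,38),("blue",566,303,38),("purple",608,-315,48),("green",408,-308,48)):
    f=192/np.tan(np.radians(i["fovy"])/2); c=R(i).T@(np.array([x,y,z])-i["eye"]); u,v=int(i["cx"]+f*c[0]/c[2]),int(i["cy"]+f*c[1]/c[2])
    P=q[v-9:v+10,u-9:u+10]; k={**i,"cx":i["cx"]-u+9,"cy":i["cy"]-v+9}
    print(n,[(b[2],b[4]) for b in blobs(P,k,"white",z-8,8)], [(b[2],b[4]) for b in blobs(q[v-22:v+23,u-22:u+23],{**i,"cx":i["cx"]-u+22,"cy":i["cy"]-v+22},n,4)], "depth z",round(float(i["eye"][2]-dq[v-2:v+3,u-2:u+3].mean()),0))
E
```

```text
33.3 [429.76787018 293.68034042 158.88712442] 94.12760207486754
[('yellow', array([260.9, 181.6]), array([429.3, 294.9,   4. ]), 'diam', np.float64(86.0), 'box', (217, 137, 89, 92))]
[('white', array([70.8, 70.5]), array([424.9, 293.5,  20. ]), 'diam', np.float64(52.2), 'box', (41, 43, 60, 56))]
cup (0.027452291920781136, 0.950751006603241, (16, 16), (8, 8))
jar (-0.22002212703227997, 0.5463414788246155, (0, 16), (8, 8))
yellow [(array([414.1, 276.4,  30. ]), np.float64(16.2))] [(array([421.8, 285.1,   4. ]), np.float64(73.8))] depth z 268.0
blue [(array([564.4, 302.1,  30. ]), np.float64(49.4))] [(array([565.9, 303.4,   4. ]), np.float64(83.5))] depth z 54.0
purple [(array([ 593.9, -295. ,   40. ]), np.float64(18.4))] [(array([ 607.7, -315.8,    4. ]), np.float64(83.4))] depth z -3.0
green [] [(array([ 407.2, -308.7,    4. ]), np.float64(87.4))] depth z 21.0
```

All four releases were within about 3 mm of the coaster centres, and template matching shows the cup and jar unmoved. Handing in.

```bash
python3 -c "
from cell import manip
print(manip.sign_off())"
```

```text
the job is handed in; nothing more can be done
None
```

All four tiers are unstacked and released on the coasters of their own colours, each within about 3 mm of centre by my measurements; the cup and jar are unmoved, and the job was handed in at about 33 s with no verdict returned.

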